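Set out the cutting dies on their blanks

TASK

Get the next punching run ready: stand each of the four round and square-cornered steel cutting dies (large round, small round, square, oblong) on the dark fibreboard blank of its own shape and size on the white cutting board, well centred and turned to line up with the blank's edges, so that an even margin of blank shows all round. The triangular die has no blank: leave it and the amber rivet jar standing where they are, undisturbed.

Things in the scene. Friction and masses are not known exactly. Their poses are not given: they have to be found in the camera images.
- die_big_round: The large round cutting die, outside diameter 60 mm. It is a hollow band of bare steel, open at top and bottom, walls 3 mm thick, 32 mm tall, 0.07 to 0.20 kg; it starts standing on the bench. Origin: centre of its underside; z up.
- die_small_round: The small round cutting die, outside diameter 40 mm. It is a hollow band of bare steel, open at top and bottom, walls 3 mm thick, 32 mm tall, 0.07 to 0.20 kg; it starts standing on the bench. Origin: centre of its underside; z up.
- die_square: The square cutting die, 46 x 46 mm outside; its x and y axes are square to its walls. It is a hollow band of bare steel, open at top and bottom, walls 3 mm thick, 32 mm tall, 0.07 to 0.20 kg; it starts standing on the bench. Origin: centre of its underside; z up.
- die_oblong: The oblong cutting die, 70 mm along its x axis by 36 mm along its y axis outside. It is a hollow band of bare steel, open at top and bottom, walls 3 mm thick, 32 mm tall, 0.07 to 0.20 kg; it starts standing on the bench. Origin: centre of its underside; z up.
- blank_big_round: The large round blank, diameter 80 mm, 4 mm thick dark fibreboard, fixed flat on top of the white cutting board (300 x 300 mm, 40 mm thick, lying on the bench to the robot's left), so its upper face is 44 mm above the bench. Origin: centre of its underside, 4 mm below its upper face; z up.
- blank_small_round: The small round blank, diameter 60 mm, 4 mm thick dark fibreboard, fixed flat on top of the white cutting board (300 x 300 mm, 40 mm thick, lying on the bench to the robot's left), so its upper face is 44 mm above the bench. Origin: centre of its underside, 4 mm below its upper face; z up.
- blank_square: The square blank, 66 x 66 mm, its x and y axes square to its edges, 4 mm thick dark fibreboard, fixed flat on top of the white cutting board (300 x 300 mm, 40 mm thick, lying on the bench to the robot's left), so its upper face is 44 mm above the bench. Origin: centre of its underside, 4 mm below its upper face; z up.
- blank_oblong: The oblong blank, 90 mm along its x axis by 56 mm along its y axis, 4 mm thick dark fibreboard, fixed flat on top of the white cutting board (300 x 300 mm, 40 mm thick, lying on the bench to the robot's left), so its upper face is 44 mm above the bench. Origin: centre of its underside, 4 mm below its upper face; z up.
- die_triangle: The triangular cutting die, sides about 60 mm, 32 mm tall, bare steel, standing on the bench among the other dies; it has no blank and stays where it is. Origin: centre of its underside; z up.
- rivet_jar: A small amber jar with a dark lid, diameter 48 mm, 55 mm tall, standing on the bench among the dies; it stays where it is. Origin: centre of its underside; z up.
Things that resemble listed ones, but are neither listed nor needed, are in the scene too. What is shaped like the die_big_round but blue or green is not meant. Leave any green look-alike of the die_square alone.

How it is judged (in metres and radians):
At the end, for the whole second after the job is handed in: Each of the four dies stands upright and at rest on the blank of its own shape and size, its centre within 10 mm of the blank's centre, the square and the oblong die turned to within 0.2 rad of the blank's edges; the triangular die and the jar stand upright within 20 mm of where they began (horizontal distance between die_big_round and blank_big_round below 0.01 m and z of die_big_round in the frame of blank_big_round between 0.001 and 0.008 m and angle between each of die_big_round, die_small_round, die_square, die_oblong's own z axis and vertical below 0.08 rad and linear speed of each of die_big_round, die_small_round, die_square, die_oblong below 0.02 m/s and horizontal distance between die_small_round and blank_small_round below 0.01 m and z of die_small_round in the frame of blank_small_round between 0.001 and 0.008 m and horizontal distance between die_square and blank_square below 0.01 m and z of die_square in the frame of blank_square between 0.001 and 0.008 m and (angle between the x axis of die_square and the x axis of blank_square, either way round below 0.2 rad or angle between the x axis of die_square and the y axis of blank_square, either way round below 0.2 rad) and horizontal distance between die_oblong and blank_oblong below 0.01 m and z of die_oblong in the frame of blank_oblong between 0.001 and 0.008 m and angle between the x axis of die_oblong and the x axis of blank_oblong, either way round below 0.2 rad and distance of each of die_triangle, rivet_jar from where it was at the start of the episode below 0.02 m and angle between each of die_triangle, rivet_jar's own z axis and vertical below 0.1 rad); the robot touches nothing.
It fails at once if the triangular die is shifted more than 20 mm (distance of die_triangle from where it was at the start of the episode above 0.02 m).
It fails at once if the rivet jar is shifted more than 20 mm (distance of rivet_jar from where it was at the start of the episode above 0.02 m).
It also fails if it takes over 109 s, if anything falls off the work surface, if the arm or the gripper's body presses on something with over 40 N, if the wrist force passes 120 N, or if a joint passes its speed limit or range.

ROBOT

A 6-joint arm with a two-finger parallel gripper is mounted at the origin on the work surface. World frame = base frame: x ahead of the robot, y to its left, z up, the work surface at z = 0. Lengths are in mm, angles in rad, forces in N, time in s.
With the tool pointing down it reaches from about 200 to 875 mm from the base axis. Payload 3.4 kg.
Tool frame: the origin (TCP) lies midway between the tips of the shut fingers; the grasp point (between the pads) lies 19 mm behind it; z points along the fingers, y is the line along which they close (so a half turn about z gives the same grasp; the last joint's range is limited). The gripper opens to 94 mm and grips with 3 to 60 N. Pads are 16 mm wide; open, the fingers measure 119 mm over their backs; the gripper's body (75 mm by 177 mm) begins 78 mm behind the grasp point.
Start: joints at [-1.352, 0.276, 1.505, -0, 1.361, -0.121], TCP at [191.647, -542.159, 205.493] pointing down, gripper open.
Joint ranges: [-2.89, 2.89], [-0.75, 2.08], [0.22, 2.7], [-1.18, 4.32], [0.11, 2.71], [-2.7, 2.7]. Speed limits (rad/s): [2.57, 2.57, 3.14, 3.14, 3.14, 3.14].

INTERFACE

Orientations are given as a rotation vector (axis times angle).
In Python, from cell import bot gives the robot as it stands.
- The arm moves only by the shell command python3 -m crank 'ROWS'. ROWS is JSON, a list of rows, each a list of 5 numbers: the finger opening in mm, from 0 to 94, then the shift along the world's x, y, z in units of 0.3 m (1.0 is 0.3 m), then the turn about the world's z in units of 360 degrees (1.0 is 360 degrees). In form: [[jaw, tx, ty, tz, twist], ...]. A call has 1 to 20 rows; each row shifts and turns the commanded pose from where the row before left it; what a row does not reach is not made up. A row lasts 1/8 s, in which the tool goes at most 62.5 mm and 10.7 degrees, less where a joint would pass 70% of its speed; a pose out of reach is approached as far as the arm can. A call with a number of a shift or a turn outside -1 to 1 is refused whole. A call with a gripper value outside its range is refused whole. The fingers move at their own pace and stop on an object; the grip force is fixed at half the most. Time passes only in rows, so rows that do not move let the fingers close. It gives the time, the measured TCP pose, the force, the opening and the grip force at its end, in the units of the state.
- bot.sense(): the state, without advancing time (a new reading comes with each control period).
- bot.grab_frame(name): name is "side" or "top"; returns the picture (420x560x3 uint8, red, green, blue); there is no depth.
- bot.calibration(name): a dict with "mtx" (3x3 intrinsics, pixels), "k1" (the pictures are not rectified: a ray, as slopes to the right and down, at radius r is drawn at 1 + k1 r^2 times it, then the intrinsics apply), "world_to_cam" (4x4, takes a point from world to camera coordinates). Camera axes: x right, y up, looking along -z (the intrinsics and any distortion apply to the point x, -y, -z); pixel columns grow to the right and rows downward; lengths in mm; the calibration is good to about 2 mm. A picture is of the moment at which its call begins. calibration takes no time and is no camera call.
- bot.hand_in(): hands the job in; it is judged then, once.
The state is a dict: "time": time; "q": joint angles; "joint_velocities": joint speeds; "effort": joint torques, N m; "position": TCP position; "tool_rot": TCP orientation; "force": force on the tool from outside, world axes, zero at the start; "ft_torque": the same for the moment, N m; "width": finger opening in mm; "finger_force": force on a finger pad.
Only numpy, scipy, OpenCV 4.12 (cv2) and the standard library are available. Lean on these libraries where they do the work, as an engineer would, in place of code of your own. Each camera call takes 0.05 s, during which the arm holds its last target. There are 200 camera calls.

## Working session

There is one attempt and no reset: what is moved stays moved. The work goes in short steps, Python scripts to look and compute and a shell command to move; the robot and the scene stay as the last step left them, time stands still between calls to the robot, and variables do not carry over. Pictures are saved under pics/ and viewed, at most 14 in all, crops included, and the job is handed in when it is done.

```bash
mkdir -p pics; ls; python3 - <<'E'
from cell import bot
import cv2
for n in("top","side"):
    f=bot.grab_frame(n); cv2.imwrite(f"pics/{n}0.png",f[:,:,::-1])
    c=bot.calibration(n); print(n,c)
print(bot.sense())
E
```

```text
pics
top {'mtx': array([[463.8009408 ,   0.        , 287.14628686],
       [  0.        , 463.8009408 , 210.49721362],
       [  0.        ,   0.        ,   1.        ]]), 'k1': -0.05377240147160786, 'world_to_cam': array([[-6.42422470e-03, -9.99938040e-01,  9.09095800e-03,
        -4.23120778e+01],
       [ 9.96727640e-01, -5.67051250e-03,  8.06340951e-02,
        -4.79708062e+02],
       [-8.05775486e-02,  9.57922065e-03,  9.96702311e-01,
        -1.25266687e+03],
       [ 0.00000000e+00,  0.00000000e+00,  0.00000000e+00,
         1.00000000e+00]])}
side {'mtx': array([[473.63376658,   0.        , 274.90706431],
       [  0.        , 473.63376658, 203.88423867],
       [  0.        ,   0.        ,   1.        ]]), 'k1': -0.1544921854208243, 'world_to_cam': array([[ 9.89319643e-01, -1.45596960e-01, -6.94044521e-03,
        -5.06497556e+02],
       [ 1.09492462e-01,  7.10874836e-01,  6.94743383e-01,
        -6.32531996e+01],
       [-9.62187368e-02, -6.88083202e-01,  7.19224208e-01,
        -1.03829379e+03],
       [ 0.00000000e+00,  0.00000000e+00,  0.00000000e+00,
         1.00000000e+00]])}
{'time': 0.1, 'q': array([-1.35197087e+00,  2.76476573e-01,  1.50595325e+00, -1.78640307e-05,
        1.36073555e+00, -1.21005904e-01]), 'joint_velocities': array([-0.00042684, -0.00096684, -0.00307853,  0.00124574, -0.00150945,
       -0.00071144]), 'effort': array([ 1.75947072e-03, -4.05456841e+01, -2.37778920e+01,  7.03628571e-02,
        2.98680912e-02, -4.62727269e-05]), 'position': array([ 191.53905204, -541.62753288,  204.7439628 ]), 'tool_rot': array([-3.09480229e+00, -5.30981243e-01,  1.48112381e-04]), 'force': array([ 0.23949233, -0.50855885, -1.1872624 ]), 'ft_torque': array([-0.00888371, -0.02877548, -0.05023095]), 'finger_force': 0.0, 'width': 93.69502182831229}
```

View pics/top0.png

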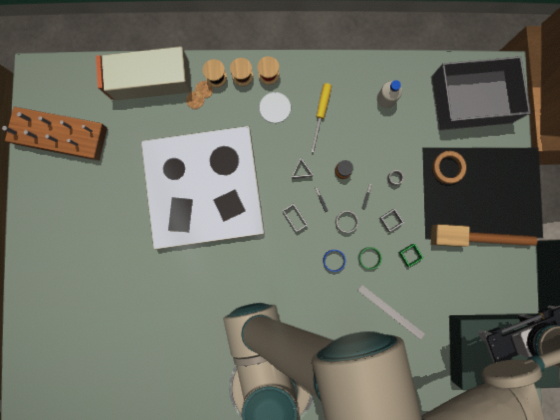

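View pics/side0.png

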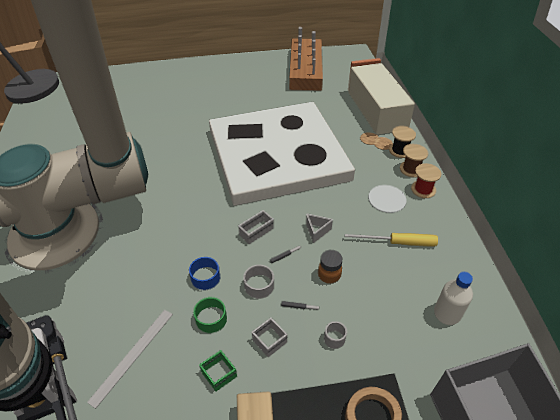

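```bash
cat > h.py <<'E'
from cell import bot
import cv2, numpy as np
def ray(n,uv,z):
    c=bot.calibration(n); K=c["mtx"]; p=np.array([[uv]],float).reshape(-1,1,2)
    d=cv2.undistortPoints(p,K,np.array([c["k1"],0,0,0,0])).reshape(-1,2)
    # exact enough iteration for small k1
    R=c["world_to_cam"][:3,:3]; t=c["world_to_cam"][:3,3]
    o=-R.T@t; D=np.c_[d[:,0],-d[:,1],-np.ones(len(d))]@R
    return o+D*((z-o[2])/D[:,2])[:,None]
def proj(n,P):
    c=bot.calibration(n); q=np.c_[P,np.ones(len(P))]@c["world_to_cam"].T
    x=q[:,0]/-q[:,2]; y=-q[:,1]/-q[:,2]; s=1+c["k1"]*(x*x+y*y); K=c["mtx"]
    return np.c_[K[0,0]*x*s+K[0,2],K[1,1]*y*s+K[1,2]]
E
python3 - <<'E'
from h import *
f=cv2.imread("pics/top0.png"); 
g=cv2.cvtColor(f,cv2.COLOR_BGR2GRAY)
for nm,(u,v) in dict(bs=(174,168),bb=(224,160),bo=(180,215),bq=(229,206)).items():
    s=24; m=(g[v-s:v+s,u-s:u+s]<90).astype(np.uint8)
    cs=cv2.findContours(m,cv2.RETR_EXTERNAL,cv2.CHAIN_APPROX_NONE)[0]
    c=max(cs,key=lambda c:cv2.contourArea(c) if cv2.pointPolygonTest(c,(s,s),False)>=0 else 0).reshape(-1,2)+[u-s,v-s]
    P=ray("top",c,44)[:,:2].astype(np.float32); print(nm,cv2.minAreaRect(P))
print(np.linalg.inv(bot.calibration("top")["world_to_cam"])[:3,3])
cv2.imwrite("pics/c1.png",cv2.resize(f[150:275,280:425],None,fx=4.6,fy=4.6,interpolation=cv2.INTER_CUBIC))
E
```

```text
bs ((593.6215209960938, 261.491943359375), (54.78313064575195, 52.17185974121094), 89.60285186767578)
bb ((614.7400512695312, 126.96214294433594), (73.5640869140625, 74.29135131835938), 89.6502456665039)
bo ((468.403076171875, 239.84597778320312), (51.49550247192383, 83.60415649414062), 89.65155792236328)
bq ((492.632568359375, 111.76577758789062), (63.83150100708008, 62.54214859008789), 25.131793975830078)
[ 376.92963683  -33.03007439 1287.60144707]
```

View pics/c1.png

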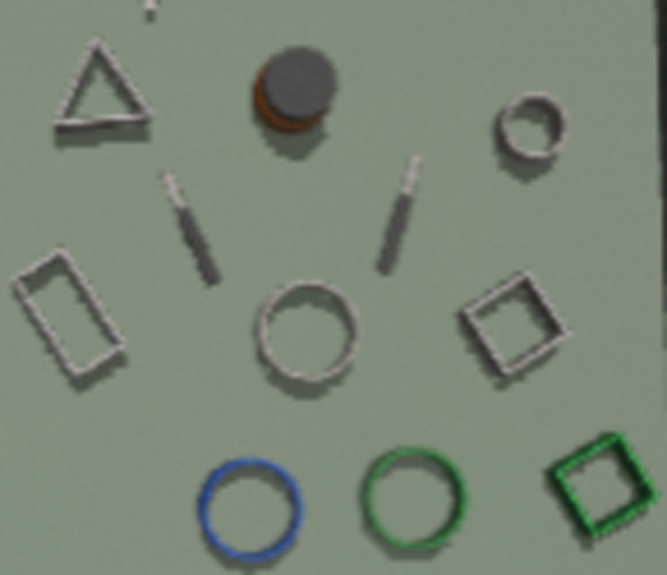

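```bash
python3 - <<'E'
from h import *
f=cv2.imread("pics/top0.png").astype(int); b,g,r=f[...,0],f[...,1],f[...,2]
for nm,(u,v) in dict(dO=(295,219),tri=(301,171),dB=(347,222),dQ=(391,220),dS=(396,178)).items():
    s=17; sl=np.s_[v-s:v+s,u-s:u+s]
    m=((r-g>-4)[sl]&(r>115)[sl]).astype(np.uint8)
    if nm=="dO": print(m.sum()); [print(''.join('.#'[x] for x in row)) for row in m]
    ys,xs=np.nonzero(m); P=ray("top",np.c_[xs+u-s,ys+v-s],32)[:,:2].astype(np.float32)
    d=P-P.mean(0); e=cv2.minAreaRect(P); print(nm,P.mean(0),e)
    if nm in("dB","dS"): A=np.c_[2*P,np.ones(len(P))]; x=np.linalg.lstsq(A,(P**2).sum(1),rcond=None)[0]; print("circ",x[:2],np.sqrt(x[2]+x[0]**2+x[1]**2))
# blanks and dies in the side view
gr=f.sum(2)/3
for nm,(u,v) in dict(bs=(174,168),bb=(224,160),bo=(180,215),bq=(229,206)).items():
    s=24; m=(gr[v-s:v+s,u-s:u+s]<90).astype(np.uint8)
    n,l,st,ct=cv2.connectedComponentsWithStats(m); k=l[s,s]; ys,xs=np.nonzero(l==k)
    P=ray("top",np.c_[xs+u-s,ys+v-s],44)[:,:2]; w,V=np.linalg.eigh(np.cov(P.T)); print(nm,P.mean(0),np.sqrt(12*w),np.degrees(np.arctan2(V[1,1],V[0,1])),len(xs))
    h=cv2.convexHull(np.c_[xs,ys].astype(np.int32)); 
    if nm in("bo","bq"): a=cv2.approxPolyDP(h,4,True).reshape(-1,2)+[u-s,v-s]; print(ray("top",a,44)[:,:2].round())
S=cv2.imread("pics/side0.png"); gs=cv2.cvtColor(S,cv2.COLOR_BGR2GRAY)
n,l,st,ct=cv2.connectedComponentsWithStats((gs<75).astype(np.uint8))
for u,v in((245,131),(291,122),(262,163),(310,155)):
    ys,xs=np.nonzero(l==l[v,u]); P=ray("side",np.c_[xs,ys],44)[:,:2].astype(np.float32);w,V=np.linalg.eigh(np.cov(P.T)); print("side",P.mean(0),cv2.minAreaRect(P),np.degrees(np.arctan2(V[1,1],V[0,1])))
E
```

```text
98
..................................
..................................
..............##..................
............##.##.................
...........##...##................
.........##......#................
........##.......##...............
......##..........##..............
.....#.............##.............
.....##............##.............
......#.............##............
......##.............#............
.......##............##...........
.......##.............##..........
........##.............#..........
.........#.............##.........
.........##.............#.........
..........##............##........
...........#.............##.......
...........##.............#.......
............##............##......
.............##............##.....
.............##.............#.....
..............##...........##.....
...............#.........##.......
...............##.......##........
................##....###.........
................##...##...........
.................#####............
..................#...............
..................................
............
[... 1146 characters left out ...]
3109808 111.73630938] [62.54736259 63.70767829] 53.93201338708663 546
[[479.  71.]
 [453. 127.]
 [507. 152.]
 [534.  98.]]
side [468.66873 238.45033] ((468.97265625, 239.2491912841797), (57.42025375366211, 87.36410522460938), 84.4467544555664) 174.04984720390254
side [594.57733 257.7053 ] ((594.5101318359375, 258.17535400390625), (53.312313079833984, 55.49879455566406), 81.27447509765625) 56.209336945705594
side [493.60782  106.058304] ((493.79669189453125, 106.92801666259766), (64.59477233886719, 66.3960189819336), 25.051998138427734) 127.21306943237414
side [615.80927  121.170105] ((615.869384765625, 121.92738342285156), (77.12496185302734, 77.77092742919922), 3.41796875) 55.65714420323156
```

```bash
cat >> h.py <<'E'
def rim(n,f,xy,z,s=22,circ=False):
    f=f.astype(int); u,v=proj(n,np.array([[*xy,z]]))[0].round().astype(int)
    b,g,r=f[...,0],f[...,1],f[...,2]; m=(r-g>-4)&(r>115); sl=np.s_[v-s:v+s,u-s:u+s]
    ys,xs=np.nonzero(m[sl]); P=ray(n,np.c_[xs+u-s,ys+v-s],z)[:,:2].astype(np.float32)
    return cv2.minAreaRect(P)
E
python3 - <<'E'
from h import *
f=cv2.imread("pics/side0.png")
for nm,xy in dict(dO=(459,-65),dB=(448,-207),dQ=(452,-331),dS=(570,-345)).items():
    print(nm,rim("side",f,xy,32,20))
    u,v=proj("side",np.array([[*xy,32]]))[0]; print(u,v)
cv2.imwrite("pics/c2.png",cv2.resize(f[205:355,230:360],None,fx=4,fy=4,interpolation=cv2.INTER_CUBIC))
g=cv2.cvtColor(cv2.imread("pics/top0.png"),cv2.COLOR_BGR2GRAY)
n,l,st,ct=cv2.connectedComponentsWithStats((g<110).astype(np.uint8)); k=l[212,180]; ys,xs=np.nonzero(l==k)
P=ray("top",np.c_[xs,ys],44)[:,:2].astype(np.float32); print(st[k],P.mean(0),cv2.minAreaRect(P))
E
```

```text
dO ((465.76727294921875, -75.43341827392578), (70.92391967773438, 56.327980041503906), 33.16470718383789)
254.77215864582067 221.1327226466092
dB ((448.5845642089844, -209.2892608642578), (57.865291595458984, 58.837337493896484), 30.78825569152832)
257.7187674563864 275.5512780766544
dQ ((452.8241882324219, -333.2738037109375), (46.77023696899414, 46.82949447631836), 32.52066421508789)
268.51023536070267 331.6736858662986
dS ((570.2597045898438, -346.90545654296875), (38.52861404418945, 37.60420608520508), 77.83916473388672)
335.16698786920193 329.46140769631893
[169 198  23  34 657] [468.85532 243.44904] ((468.63812255859375, 243.3157501220703), (54.159996032714844, 88.56636810302734), 84.42403411865234)
```

View pics/c2.png

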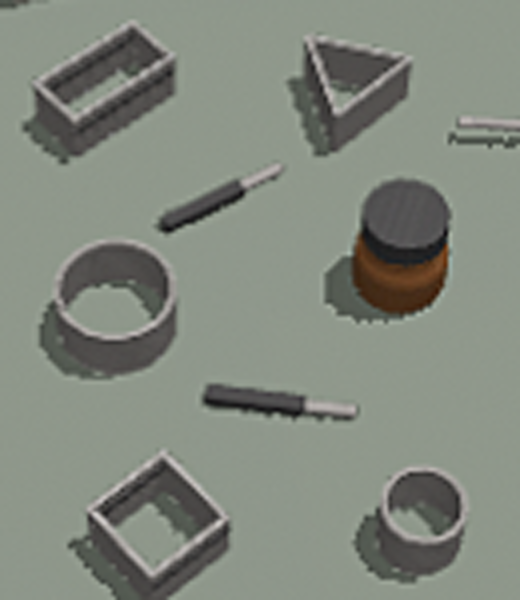

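```bash
python3 -m crank '[[64,0.126,0.065,0,0],[64,0.126,0.065,0,0],[64,0.126,0.065,0,0],[64,0.126,0.065,0,0],[64,0.126,0.065,0,0],[64,0.126,0.065,0,0],[64,0.126,0.065,-0.07,0],[64,0.126,0.065,-0.07,0],[64,0.126,0.065,-0.07,0],[64,0.126,0.065,-0.07,0],[64,0,0,0,0],[64,0,0,0,0]]'
```

```text
time: 1.6
position: [569.1, -347.3, 121.2]
tool_rot: [-3.096, -0.532, 0.002]
force: [-0.6, 0.2, 0.8]
width: 63.8
finger_force: 0.0
```

```bash
python3 -m crank '[[64,0.003,0.004,-0.1,0],[64,0,0,-0.12,0],[64,0,0,-0.1,0],[64,0,0,-0.062,0],[64,0,0,0,0],[64,0,0,0,0],[36,0,0,0,0],[36,0,0,0,0],[36,0,0,0,0],[36,0,0,0,0],[36,0,0,0,0],[36,0,0,0,0]]'
```

```text
time: 3.1
position: [570.9, -346.0, 7.5]
tool_rot: [3.096, 0.531, 0.001]
force: [0.0, 0.1, 5.9]
width: 39.3
finger_force: 30.0
```

```bash
python3 -m crank '[[36,0,0,0.1,0],[36,0,0,0.18,0],[36,0,0,0.18,0],[36,0.006,0.17,0,0],[36,0.006,0.17,0,0],[36,0.006,0.17,0,0],[36,0.006,0.17,0,0],[36,0.006,0.17,0,0],[36,0.006,0.17,0,0],[36,0.006,0.17,0,0],[36,0.006,0.17,0,0],[36,0.006,0.17,0,0],[36,0.006,0.17,0,0],[36,0.006,0.16,0,0],[36,0.006,0.16,0,0],[36,0.004,0,-0.1,0],[36,0,0,0,0],[36,0,0,0,0],[36,0,0,0,0]]'; python3 - <<'E'
from h import *
f=bot.grab_frame("side")[:,:,::-1]; cv2.imwrite("pics/s1.png",f)
cv2.imwrite("pics/s1c.png",cv2.resize(f[30:210,190:370],None,fx=3.2,fy=3.2,interpolation=cv2.INTER_CUBIC))
E
```

```text
time: 5.48
position: [594.1, 259.6, 116.0]
tool_rot: [-3.096, -0.53, -0.003]
force: [-0.1, -0.3, -0.1]
width: 39.1
finger_force: 30.0
```

View pics/s1c.png

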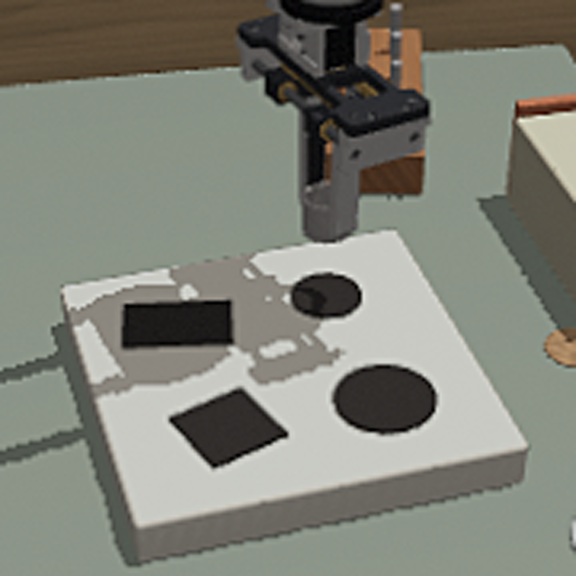

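```bash
python3 -m crank '[[36,0,0,-0.12,0],[36,0,0,-0.06,0],[36,0,0,-0.031,0],[36,0,0,0,0],[36,0,0,0,0],[36,0,0,0,0],[64,0,0,0,0],[64,0,0,0,0],[64,0,0,0,0]]'; python3 -m crank '[[64,0,0,0.05,0],[64,0,0,0.15,0],[64,0,0,0.17,0],[64,-0.1,-0.17,0,0],[64,-0.1,-0.17,0,0],[64,-0.1,-0.17,0,0],[64,0,0,0,0]]'; python3 - <<'E'
from h import *
for n in("side","top"):
    f=bot.grab_frame(n)[:,:,::-1]; cv2.imwrite(f"pics/{n}2.png",f)
    u,v=proj(n,np.array([[594,260,60]]))[0].astype(int); print(n,u,v)
    c=f[v-30:v+30,u-30:u+30]; cv2.imwrite(f"pics/x_{n}.png",cv2.resize(c,(400,400),interpolation=cv2.INTER_CUBIC))
cv2.imwrite("pics/c3.png",np.hstack([cv2.imread("pics/x_side.png"),cv2.imread("pics/x_top.png")]))
E
```

```text
time: 6.65
position: [593.4, 260.1, 51.7]
tool_rot: [3.096, 0.531, 0.0]
force: [0.0, -0.3, 0.4]
width: 63.3
finger_force: 0.0
time: 7.52
position: [501.3, 104.6, 163.9]
tool_rot: [3.096, 0.525, -0.0]
force: [-0.5, 0.1, 0.2]
width: 63.9
finger_force: 0.0
side 291 116
top 173 167
```

View pics/c3.png

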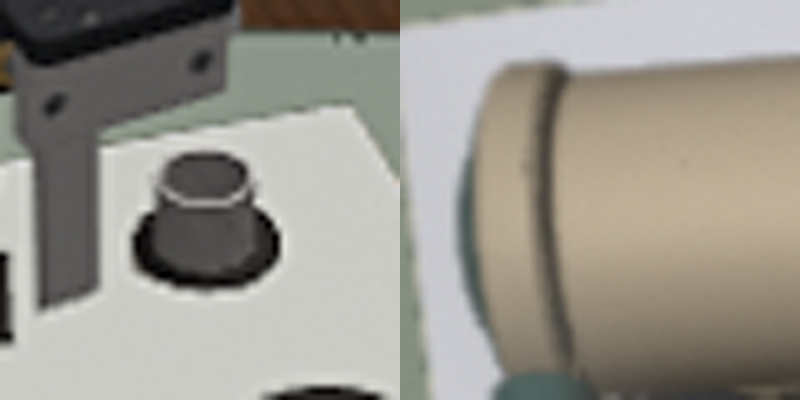

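```bash
python3 -m crank '[[68,-0.016,-0.145,0,0.005],[68,-0.016,-0.145,0,0.005],[68,-0.016,-0.145,0,0.005],[68,-0.016,-0.145,0,0.005],[68,-0.016,-0.145,0,0.005],[68,-0.016,-0.145,0,0.005],[68,-0.016,-0.145,0,0.004],[68,-0.016,-0.145,-0.05,0],[68,-0.016,-0.145,-0.05,0],[68,-0.016,-0.145,-0.05,0],[68,-0.003,-0.005,0,0],[68,0,0,0,0],[68,0,0,0,0]]'
```

```text
time: 9.25
position: [455.4, -328.2, 118.2]
tool_rot: [3.021, 0.861, 0.001]
force: [-0.8, -0.9, 0.2]
width: 67.8
finger_force: 0.0
```

```bash
python3 -m crank '[[68,-0.009,-0.012,-0.1,0],[68,0,0,-0.12,0],[68,0,0,-0.1,0],[68,0,0,-0.052,0],[68,0,0,0,0],[68,0,0,0,0],[42,0,0,0,0],[42,0,0,0,0],[42,0,0,0,0],[42,0,0,0,0],[42,0,0,0,0],[42,0,0,0,0]]'
```

```text
time: 10.75
position: [451.9, -333.2, 6.5]
tool_rot: [3.022, 0.858, 0.0]
force: [-1.0, -0.4, 6.3]
width: 46.0
finger_force: 30.0
```

```bash
python3 -m crank '[[42,0,0,0.1,0],[42,0,0,0.18,0],[42,0,0,0.18,0],[42,0.014,0.147,0,-0.004],[42,0.014,0.147,0,-0.004],[42,0.014,0.147,0,-0.004],[42,0.014,0.147,0,-0.004],[42,0.014,0.147,0,-0.003],[42,0.014,0.147,0,0],[42,0.014,0.147,0,0],[42,0.014,0.147,0,0],[42,0.014,0.147,0,0],[42,0.012,0.147,0,0],[42,0,0.004,-0.1,0],[42,0,0,0,0],[42,0,0,0,0],[42,0,0,0,0]]'
```

```text
time: 12.88
position: [493.9, 108.6, 114.9]
tool_rot: [3.068, 0.675, 0.003]
force: [-0.1, 0.3, -0.8]
width: 45.8
finger_force: 30.0
```

```bash
python3 -m crank '[[42,0,0,-0.12,0],[42,0,0,-0.06,0],[42,0,0,-0.032,0],[42,0,0,0,0],[42,0,0,0,0],[42,0,0,0,0],[68,0,0,0,0],[68,0,0,0,0],[68,0,0,0,0]]'; python3 -m crank '[[68,0,0,0.05,0],[68,0,0,0.15,0],[68,0,0,0.17,0],[84,-0.019,-0.132,0,0],[84,-0.019,-0.132,0,0],[84,-0.019,-0.132,0,0],[84,-0.019,-0.132,0,0],[84,-0.019,-0.132,0,0],[84,-0.019,-0.132,0,0],[84,-0.019,-0.132,-0.07,0],[84,-0.019,-0.132,-0.07,0],[84,0,0,0,0],[84,0,0,0,0],[84,0,0,0,0]]'; python3 - <<'E'
from h import *
for n in("side","top"):
    f=bot.grab_frame(n)[:,:,::-1]; cv2.imwrite(f"pics/{n}3.png",f)
    u,v=proj(n,np.array([[540,180,60]]))[0].astype(int); 
    c=f[v-60:v+60,u-60:u+60]; cv2.imwrite(f"pics/x_{n}.png",cv2.resize(c,(400,400),interpolation=cv2.INTER_CUBIC))
cv2.imwrite("pics/c4.png",np.hstack([cv2.imread("pics/x_side.png"),cv2.imread("pics/x_top.png")]))
E
```

```text
time: 14.0
position: [493.3, 109.2, 50.5]
tool_rot: [3.068, 0.677, 0.001]
force: [0.0, 0.2, 0.7]
width: 67.9
finger_force: 0.0
time: 15.75
position: [448.1, -206.8, 120.4]
tool_rot: [3.067, 0.678, 0.002]
force: [-0.1, 0.1, 0.7]
width: 84.0
finger_force: 0.0
```

View pics/c4.png

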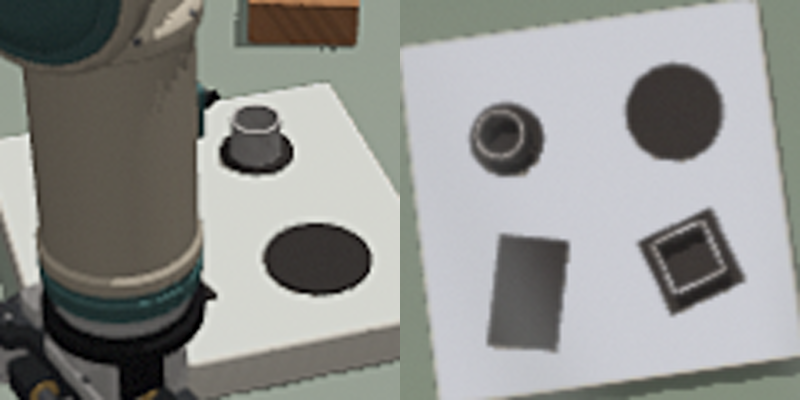

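```bash
python3 -m crank '[[78,0,-0.003,0,-0.021],[78,0,0,0,-0.021],[78,0,0,-0.05,-0.019],[78,0,0,-0.12,0],[78,0,0,-0.12,0],[78,0,0,-0.088,0],[78,0,0,0,0],[78,0,0,0,0],[56,0,0,0,0],[56,0,0,0,0],[56,0,0,0,0],[56,0,0,0,0],[56,0,0,0,0],[56,0,0,0,0]]'
```

```text
time: 17.6
position: [448.0, -208.8, 6.8]
tool_rot: [3.14, 0.079, 0.002]
force: [-1.0, 1.4, 7.0]
width: 58.3
finger_force: 30.1
```

```bash
python3 -m crank '[[56,0,0,0.1,0],[56,0,0,0.18,0],[56,0,0,0.18,0],[56,0.07,0.139,0,0],[56,0.07,0.139,0,0],[56,0.07,0.139,0,0],[56,0.07,0.139,0,0],[56,0.07,0.139,0,0],[56,0.07,0.139,0,0],[56,0.07,0.139,0,0],[56,0.069,0.137,0,0],[56,0,0,-0.1,0],[56,0,0,0,0],[56,0,0,0,0],[56,0,0,0,0]]';python3 - <<'E'
from h import *
f=bot.grab_frame("side")[:,:,::-1]; cv2.imwrite("pics/s5.png",f)
cv2.imwrite("pics/s5c.png",cv2.resize(f[60:210,230:380],None,fx=3.5,fy=3.5,interpolation=cv2.INTER_CUBIC))
E
```

```text
time: 19.48
position: [615.8, 123.9, 115.2]
tool_rot: [3.141, 0.078, 0.003]
force: [0.5, -0.2, -0.9]
width: 58.2
finger_force: 30.1
```

View pics/s5c.png

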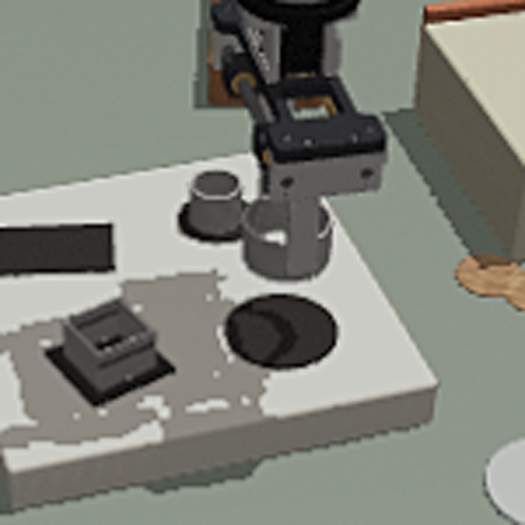

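```bash
python3 - <<'E'
from h import *
print(ray("side",[230+287.5/3.5,60+214/3.5],140.4), proj("side",np.array([[615.8,123.9,140.4]]))*1)
E
```

```text
[[617.7010816  124.08790397 140.4       ]] [[311.34883266 121.26314319]]
```

```bash
python3 -m crank '[[56,0,0,-0.12,0],[56,0,0,-0.06,0],[56,0,0,-0.032,0],[56,0,0,0,0],[56,0,0,0,0],[56,0,0,0,0],[80,0,0,0,0],[80,0,0,0,0],[80,0,0,0,0]]'; python3 -m crank '[[80,0,0,0.05,0],[80,0,0,0.15,0],[80,0,0,0.17,0],[58,-0.087,-0.106,0,0.014],[58,-0.087,-0.106,0,0.014],[58,-0.087,-0.106,0,0.014],[58,-0.087,-0.106,0,0.014],[58,-0.087,-0.106,-0.07,0.014],[58,-0.087,-0.106,-0.07,0.013],[58,0,0,0,0],[58,0,0,0,0],[58,0,0,0,0]]'
```

```text
time: 20.65
position: [615.4, 124.5, 50.5]
tool_rot: [3.141, 0.08, 0.0]
force: [0.4, -1.0, 0.1]
width: 79.4
finger_force: 0.0
time: 22.15
position: [460.2, -66.0, 120.4]
tool_rot: [3.012, 0.887, 0.004]
force: [-0.2, 0.3, -0.6]
width: 58.4
finger_force: 0.0
```

```bash
python3 -m crank '[[58,-0.002,-0.002,-0.1,0],[58,0,0,-0.12,0],[58,0,0,-0.1,0],[58,0,0,-0.058,0],[58,0,0,0,0],[58,0,0,0,0],[32,0,0,0,0],[32,0,0,0,0],[32,0,0,0,0],[32,0,0,0,0],[32,0,0,0,0],[32,0,0,0,0]]'
```

```text
time: 23.65
position: [458.4, -67.1, 6.5]
tool_rot: [3.013, 0.886, 0.001]
force: [0.0, -0.1, 6.0]
width: 36.0
finger_force: 30.0
```

```bash
python3 -m crank '[[32,0,0,0.1,0],[32,0,0,0.18,0],[32,0,0,0.18,0],[32,0.004,0.129,0,-0.013],[32,0.004,0.129,0,-0.013],[32,0.004,0.129,0,-0.013],[32,0.004,0.129,0,-0.013],[32,0.004,0.128,0,-0.013],[32,0.004,0.128,0,-0.013],[32,0.004,0.128,0,-0.014],[32,0.004,0.128,0,-0.014],[32,0,0,-0.1,0],[32,0,0,0,0],[32,0,0,0,0],[32,0,0,0,0]]'
```

```text
time: 25.52
position: [468.4, 241.2, 114.9]
tool_rot: [-3.138, 0.149, -0.002]
force: [-0.3, -0.6, -1.3]
width: 35.8
finger_force: 30.0
```

```bash
python3 -m crank '[[32,0,0,-0.12,0],[32,0,0,-0.06,0],[32,0,0,-0.033,0],[32,0,0,0,0],[32,0,0,0,0],[32,0,0,0,0],[58,0,0,0,0],[58,0,0,0,0],[58,0,0,0,0]]'; python3 -m crank '[[58,0,0,0.05,0],[58,0,0,0.15,0],[58,0,0,0.17,0],[58,-0.05,-0.15,0,0],[58,-0.05,-0.15,0,0],[58,-0.05,-0.15,0,0],[58,-0.05,-0.15,0,0],[58,-0.05,-0.15,0,0],[58,-0.05,-0.15,0,0],[58,0,-0.15,0,0],[58,0,-0.15,0,0],[58,0,-0.15,0,0],[58,0,-0.15,0,0],[58,0,0,0,0],[58,0,0,0,0]]'; python3 - <<'E'
from h import *
for n in("side","top"):
    f=bot.grab_frame(n)[:,:,::-1]; cv2.imwrite(f"pics/{n}6.png",f)
    u,v=proj(n,np.array([[540,180,60]]))[0].astype(int); 
    c=f[v-60:v+60,u-70:u+70]; cv2.imwrite(f"pics/x_{n}.png",cv2.resize(c,(400,343),interpolation=cv2.INTER_CUBIC))
cv2.imwrite("pics/c6.png",np.hstack([cv2.imread("pics/x_side.png"),cv2.imread("pics/x_top.png")]))
f=cv2.imread("pics/top6.png")
for nm,a,b in(("S",(594,260),0),("B",(615.5,124.3),0),("Q",(493.3,109),0),("O",(468.7,241.2),0)): print(nm,a,rim("top",f,a,76,17),rim("side",cv2.imread("pics/side6.png"),a,76,17))
E
```

```text
time: 26.65
position: [467.8, 241.5, 50.3]
tool_rot: [-3.138, 0.147, -0.001]
force: [0.3, 0.4, -0.2]
width: 57.2
finger_force: 0.0
time: 28.52
position: [377.4, -207.9, 161.5]
tool_rot: [-3.138, 0.148, -0.0]
force: [-0.1, -0.2, -0.7]
width: 58.3
finger_force: 0.0
S (594, 260) ((596.2628784179688, 260.7837829589844), (90.15824890136719, 88.0716781616211), 0.7057618498802185) ((590.8013916015625, 248.85107421875), (110.84088134765625, 87.56632232666016), 81.26487731933594)
B (615.5, 124.3) ((616.7567749023438, 125.70675659179688), (89.3952407836914, 87.7557373046875), 0.16218282282352448) ((617.0103759765625, 129.10116577148438), (128.51719665527344, 82.42950439453125), 80.0439224243164)
Q (493.3, 109) ((494.310546875, 109.22201538085938), (87.54147338867188, 86.92178344726562), 0.04070202261209488) ((491.43798828125, 113.98109436035156), (121.28800201416016, 79.99374389648438), 81.53297424316406)
O (468.7, 241.2) ((471.39764404296875, 243.08786010742188), (88.41983032226562, 86.85503387451172), 89.71194458007812) ((467.7939147949219, 231.2217254638672), (106.22516632080078, 82.22042846679688), 8.40712833404541)
```

View pics/c6.png

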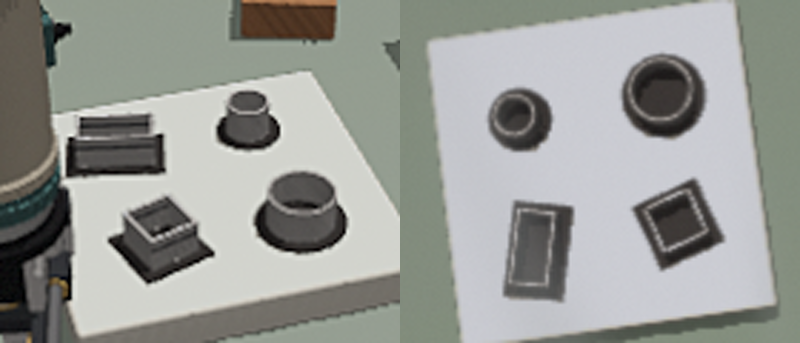

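View pics/side6.png

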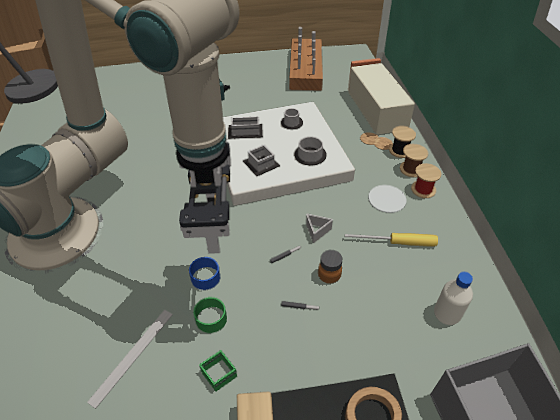

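```bash
python3 -c "
from cell import bot
print(bot.hand_in())"
```

```text
the job is handed in; nothing more can be done
None
```

All four dies are standing on their own blanks, and the last pictures show them well centred and lined up. I didn't touch the triangular die or the jar, and the job was handed in at about 29 s; no verdict came back.

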